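# Tilt the tier plate in under the tote's end rims and lay it on the ledges

### The job

Fit the aluminium tier plate into the blue tote, over the lens barrels already packed in it, ready for the next layer: tilt it lengthways to get it past the two inward-turned end rims, which it is too long to pass level, lay it flat on the two ledges beneath them and let go. Be gentle: do not drop or bang it in the tote, do not let it press on the packed barrels, and leave everything else on the bench where it stands.

Things in the scene. Friction and masses are not known exactly. Their poses are not given: they have to be found in the camera images.
- plate_handle (a point): Centre of the tier plate's handle bar, where it is gripped: bar 12 mm thick along x, 76 mm long along y, 16 mm high, 70 mm (its centre) above the sheet's underside and over the sheet's centre; it stands on two thin uprights and is open below. Axes of the plate: x along its 210 mm length, y along its width, z up out of the sheet.
- plate_mid (a point): Centre of the underside of the tier plate's sheet, 70 mm below plate_handle along the plate's z; same axes.
- plate_end_a (a point): Middle of the +x end edge of the tier plate, on its underside, 105 mm from plate_mid.
- plate_end_b (a point): Middle of the -x end edge of the tier plate, on its underside, 105 mm from plate_mid.
- tote_seat (a point): Centre of the tote's inside at ledge height, 60 mm above the bench: where plate_mid comes to lie. Axes: x along the tote, y across, z up. Above the ledges the inside is 217 mm long and 138 mm wide. At each end a ledge, 14 mm wide along x and as long as the tote is wide, stands in from the end wall; the ledges' tops are at z = 0 of this point.
- tote_mouth (a point): Centre of the tote's mouth, level with the rims' tops, 168 mm above the bench, 108 mm above tote_seat; same axes. Along each end wall a rim 8 mm thick is turned inwards by 19.5 mm: the mouth is only 178 mm long (x within 89 mm) but 138 mm wide, as there is no rim at the sides. The rims' undersides are 100 mm above the ledges.
- tote: The deep blue plastic tote with what is packed in it, about 245 x 165 x 168 mm outside, walls 4 mm. It stands fast between low steel corner stops and does not move. Origin on the bench under its centre, axes as tote_seat.
- packed_barrels: Fifteen black lens barrels (30 mm across) standing fast in the bottom of the tote, three rows of five along its x, their tops 10 mm below the ledges. Same frame as the tote.
- tier_plate: The loose tier plate, one rigid part of about 0.36 kg (0.29 to 0.45): aluminium sheet 210 x 130 x 4 mm with a U-shaped handle standing in its middle. Both ends are alike, either may go in first. At the start it lies flat on the bench, handle up. Origin at plate_mid.
- barrel_1: Bystander: loose black lens barrel, 30 mm across, 46 mm high, standing on the bench between tote and plate. Origin under its centre.
- barrel_2: Bystander: as barrel_1, further from the robot.
- air_blower: Bystander: black rubber air blower, bulb 54 mm across with a nozzle, 105 mm high, standing. Origin under its centre.
- tape_roll: Bystander: roll of clear tape, 80 mm across, 24 mm high, lying flat. Origin under its centre.
- carton: Bystander: closed cardboard carton 95 x 75 x 62 mm. Origin under its centre.
- scanner: Bystander: hand barcode scanner lying on the bench, about 170 x 62 x 41 mm. Origin under its middle.
- marker_pen: Bystander: white marker pen with black cap, 120 mm long, 18 mm across, lying. Origin under its middle.
There are look-alikes about, which are no part of the job. Several things have the shape of the tier_plate; the one meant has the colours described above.

How it is judged (in metres and radians):
On the way, in this order (a step that is already met when the one before it is completed fails the run):
1. the tier plate is lifted off the bench (height (world z) of plate_mid above 0.09 m), for 0.1 s.
2. the plate, aslant, has one end inside the tote below the rim (((x of plate_end_a in the frame of tote_mouth between -0.12 and 0.12 m and y of plate_end_a in the frame of tote_mouth between -0.08 and 0.08 m and z of plate_end_a in the frame of tote_mouth between -0.2 and -0.012 m and angle between plate_mid's own z axis and vertical above 0.25 rad) or (x of plate_end_b in the frame of tote_mouth between -0.12 and 0.12 m and y of plate_end_b in the frame of tote_mouth between -0.08 and 0.08 m and z of plate_end_b in the frame of tote_mouth between -0.2 and -0.012 m and angle between plate_mid's own z axis and vertical above 0.25 rad))), for 0.1 s.
3. the plate is right inside, both ends below the rims (z of plate_end_a in the frame of tote_seat between -0.01 and 0.097 m and x of plate_end_a in the frame of tote_seat between -0.112 and 0.112 m and z of plate_end_b in the frame of tote_seat between -0.01 and 0.097 m and x of plate_end_b in the frame of tote_seat between -0.112 and 0.112 m), for 0.1 s.
At the end, for the whole second after the job is handed in: The tier plate lies still and flat (within 1.7 degrees) on both ledges of the tote, handle up: its underside within 3 mm of the ledges' height, its centre within 8 mm of the tote's centre along and across, its length along the tote's (either way round) (x of plate_mid in the frame of tote_seat between -0.008 and 0.008 m and y of plate_mid in the frame of tote_seat between -0.008 and 0.008 m and z of plate_mid in the frame of tote_seat between -0.003 and 0.003 m and angle between plate_mid's own z axis and vertical below 0.03 rad and angle between the x axis of plate_mid and the x axis of tote_seat, either way round below 0.08 rad and linear speed of tier_plate below 0.01 m/s and angular speed of tier_plate below 0.05 rad/s); the robot touches nothing.
It fails at once if the plate is dropped or thrown onto the ledges: inside the tote and less than 60 mm above its seat, it moves faster than 0.35 m/s (x of plate_mid in the frame of tote_seat between -0.09 and 0.09 m and y of plate_mid in the frame of tote_seat between -0.06 and 0.06 m and z of plate_mid in the frame of tote_seat between -0.03 and 0.06 m and linear speed of tier_plate above 0.35 m/s).
It fails at once if the tote or what is packed in it is struck or pressed with more than 40 N (contact force between tote and anything else above 40 N).
It fails at once if the packed barrels are pressed with more than 4 N (contact force between packed_barrels and anything else above 4 N).
It fails at once if a bystander is disturbed: moved more than 30 mm, or knocked over (distance of any of barrel_1, barrel_2, air_blower, tape_roll, carton, scanner, marker_pen from where it was at the start of the episode above 0.03 m or angle between any of barrel_1, barrel_2, air_blower, tape_roll, carton, scanner's own z axis and vertical above 0.5 rad).
It also fails if it takes over 48 s, if anything falls off the work surface, if the arm or the gripper's body presses on something with over 40 N, if the wrist force passes 120 N, or if a joint passes its speed limit or range.

### The arm

A 6-joint arm with a two-finger parallel gripper is mounted at the origin on the work surface. World frame = base frame: x ahead of the robot, y to its left, z up, the work surface at z = 0. Lengths are in m, angles in degrees, forces in N, time in s.
With the tool pointing down it reaches from about 0.3 to 0.75 m from the base axis. Payload 8.5 kg.
Tool frame: the origin (TCP) lies midway between the tips of the shut fingers; the grasp point (between the pads) lies 19 mm behind it (env.grip_depth is the distance from the TCP to the grasp point, in m); z points along the fingers, y is the line along which they close (so a half turn about z gives the same grasp; the last joint's range is limited). The gripper opens to 88 mm and grips with 3 to 60 N. Pads are 18 mm wide; open, the fingers measure 123 mm over their backs; the gripper's body (75 mm by 187 mm) begins 45 mm behind the grasp point.
Start: joints at [51.32, 21.807, 74.336, -0, 83.858, -12.336], TCP at [0.244, 0.493, 0.239] pointing down, gripper open.
Joint ranges: [-178.18, 178.18], [-50.72, 133.34], [12.68, 142.11], [-81.47, 261.47], [9.98, 163.14], [-165.26, 165.26]. Speed limits (degrees/s): [136.94, 136.94, 180, 180, 180, 180].

### API

Orientations are given as [roll, pitch, yaw] about the fixed x, y, z axes, in that order (R = Rz(yaw) Ry(pitch) Rx(roll)).
In Python, from plant import env gives the robot as it stands. The module is installed in compiled form; this text tells all that it offers.
- The arm moves only by the tool play_rows, never from a script. Its argument "targets" is a list of rows, each a list of 3 entries, a list of its own where there are three numbers: the turn, a rotation vector about the tool's x, y, z in degrees, then the shift along the tool's x, y, z in m, then the opening, from -1 (shut) to 1 (fully open), so that 0 is half open. In form: [[[wx, wy, wz], [tx, ty, tz], jaw], ...]. A call has 1 to 8 rows; each row shifts and turns the commanded pose from where the row before left it, along the tool's axes as they then stand; what a row does not reach is not made up. A row lasts 1/8 s, in which the tool goes at most 62.5 mm and 10.7 degrees, less where a joint would pass 70% of its speed; a pose out of reach is approached as far as the arm can. A call with a gripper value outside its range is refused whole. The fingers move at their own pace and stop on an object; the grip force is fixed at half the most. Time passes only in rows, so rows that do not move let the fingers close. It gives the time, the measured TCP pose, the force and the opening at its end, in the units of the state.
- env.get_state(): the state, without advancing time (a new reading comes with each control period).
- env.read_camera(name): name is "side" or "top" or "wrist"; returns a dict with "image" (400x640x3 uint8, blue, green, red), "vertical_fov" (degrees; the focal length in pixels is half the picture's height over the tangent of half this angle, whatever the lens; pixels are square), "cx", "cy" (the principal point, pixels), "eye" and "orientation" of the camera in the world. Camera axes: x right, y down, z forward; pixel columns grow to the right and rows downward; lengths in m; the calibration is good to about 2 mm. A picture is of the moment at which its call begins. There is no depth.
- env.close_job(): hands the job in, once; it reports no verdict.
Trained networks look in a picture, given as the dict that the camera call returned (one of the last four; its "shot" number tells which), for a name from the list of things; names that differ only in an ending like _2 or _b are one class to them, and where a whole thing is asked for, a point or a joint stands for the part that bears it (a point fixed in the world has none). Each returns a list of dicts, best first, with "score" (0 to 1); they miss things now and then, are a little off and sometimes report something else, mostly with a low value. They report only what shows in the picture. A call takes as long as a camera call. They do not tell look-alikes from the thing itself.
- env.search_frame(picture, thing): "centre" ([column, row] in pixels, amid what is visible of it).
- env.regions_of(picture, thing): "mask" (400x640 bool, what is visible of it) and "centre" ([column, row] in pixels, amid what is visible of it).
- env.tip_of(picture, thing): "centre" ([column, row] in pixels: a listed point, or the origin of a listed thing).
The state is a dict: "time": time; "joints": joint angles; "dq": joint speeds; "joint_efforts": joint torques, N m; "ee_pos": TCP position; "tool_rot": TCP orientation; "ft_force": force on the tool from outside, world axes, zero at the start; "moment": the same for the moment, N m; "opening": finger opening in m.
Only numpy, scipy, OpenCV 4.12 (cv2) and the standard library are available. Lean on these libraries where they do the work, as an engineer would, in place of code of your own. Each camera call takes 0.05 s, during which the arm holds its last target. There are 200 camera calls.

## Working session

There is one attempt and no reset: what is moved stays moved. The work goes in short steps, Python scripts to look and compute and a tool call to move; the robot and the scene stay as the last step left them, time stands still between calls to the robot, and variables do not carry over. Pictures are saved under pics/ and viewed, on a budget of 10 in all, crops included, one or two more only if the job needs it, and the job is handed in when it is done.

Besides the shell and the picture viewer there is one more tool, called after "Request:" by a JSON object that holds its "method" and its "body", one argument or row to a line. play_rows: Moves the arm, as the interface text tells. Its arguments: {"type":"object","properties":{"targets":{"type":"array","items":{"type":"array"}}},"required":["targets"]}

```bash
mkdir -p pics; cat > h.py <<'E'
from plant import env
import numpy as np, cv2
from scipy.spatial.transform import Rotation as R
np.set_printoptions(precision=4,suppress=True)
def rot(o):
    o=np.array(o,float)
    if o.shape==(3,3): return o
    if o.size==4: return R.from_quat(o).as_matrix()
    return R.from_euler('xyz',o,degrees=True).as_matrix()
def K(p):
    f=200/np.tan(np.radians(p['vertical_fov'])/2); return f,p['cx'],p['cy']
def ray(p,uv):
    f,cx,cy=K(p); d=rot(p['orientation'])@np.array([(uv[0]-cx)/f,(uv[1]-cy)/f,1]); return np.array(p['eye']),d
def at_z(p,uv,z):
    e,d=ray(p,uv); return e+d*(z-e[2])/d[2]
def proj(p,X):
    f,cx,cy=K(p); c=rot(p['orientation']).T@(np.array(X)-np.array(p['eye'])); return np.array([cx+f*c[0]/c[2],cy+f*c[1]/c[2]])
E
python3 - <<'E'
from h import *
s=env.get_state(); print(s)
ims=[]
for n in ['top','side']:
    p=env.read_camera(n); cv2.imwrite(f'pics/{n}0.png',p['image'])
    print(n,{k:v for k,v in p.items() if k!='image'})
    for t in ['plate_handle','plate_mid','plate_end_a','tote_seat','tote_mouth','tote','tier_plate','barrel_1','scanner','carton','air_blower','tape_roll','marker_pen']:
        print(t,[(np.round(d['centre'],1).tolist(),round(d['score'],2)) for d in env.tip_of(p,t)])
E
```

```text
{'time': 0.0, 'joints': array([ 51.3189,  21.8421,  74.3845,  -0.002 ,  83.858 , -12.3383]), 'dq': array([-0.0255, -0.024 , -0.1678,  0.0444, -0.0255, -0.0594]), 'joint_efforts': array([ -0.0018, -43.7922, -22.4564,   0.0712,   0.0352,  -0.0001]), 'ee_pos': array([0.2439, 0.4926, 0.2381]), 'tool_rot': array([-179.9169,   -0.0161,  153.6574]), 'ft_force': array([-0.6722,  0.2716, -0.3107]), 'moment': array([ 0.0193,  0.0082, -0.0459]), 'opening': 0.08836421180565698}
top {'vertical_fov': 45.17517468032463, 'cx': 316.09589139024865, 'cy': 200.01317179661157, 'eye': array([0.2666, 0.0385, 1.3836]), 'orientation': array([-169.5475,    1.0597,  -89.0768]), 'shot': 1}
plate_handle [([238.1, 312.2], 0.7), ([246.6, 200.1], 0.65)]
plate_mid [([249.8, 206.9], 0.98), ([241.5, 303.5], 0.83), ([252.4, 205.1], 0.5), ([258.5, 242.5], 0.27)]
plate_end_a [([248.5, 170.2], 0.82), ([209.5, 301.1], 0.8), ([257.9, 242.5], 0.77), ([279.6, 314.9], 0.74)]
tote_seat [([407.0, 193.6], 0.72)]
tote_mouth [([413.8, 181.3], 0.93), ([248.3, 200.0], 0.63)]
tote [([400.3, 198.0], 0.7)]
tier_plate [([252.4, 204.9], 0
[... 640 characters left out ...]
], 0.97), ([412.9, 237.8], 0.65), ([305.5, 227.4], 0.39)]
plate_end_a [([366.1, 254.1], 0.85), ([327.5, 284.8], 0.65), ([400.2, 220.3], 0.65), ([430.5, 256.9], 0.64), ([346.6, 269.9], 0.38)]
tote_seat [([275.7, 189.6], 0.68), ([422.3, 293.6], 0.33), ([278.6, 201.0], 0.2)]
tote_mouth [([272.4, 171.8], 0.67)]
tote [([277.2, 205.5], 0.97)]
tier_plate [([410.7, 239.4], 0.88), ([343.0, 269.5], 0.78)]
barrel_1 [([305.5, 225.9], 0.42), ([280.5, 241.7], 0.39)]
scanner [([304.9, 155.4], 0.59), ([306.3, 229.3], 0.22)]
carton [([421.2, 291.7], 0.71), ([279.5, 240.5], 0.71)]
air_blower [([270.5, 284.7], 0.68), ([227.0, 226.6], 0.25)]
tape_roll [([226.0, 223.3], 0.63)]
marker_pen [([243.4, 253.8], 0.68)]
```

View pics/top0.png

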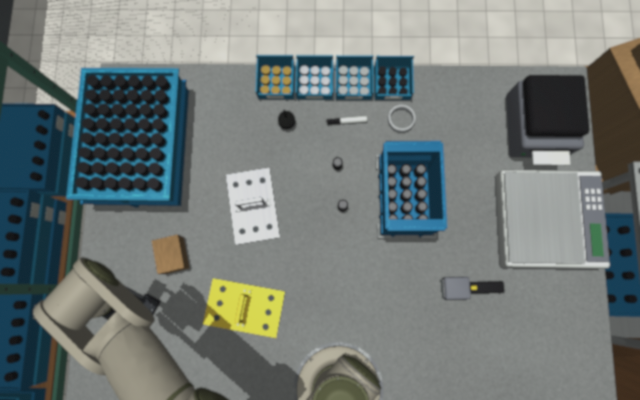

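View pics/side0.png

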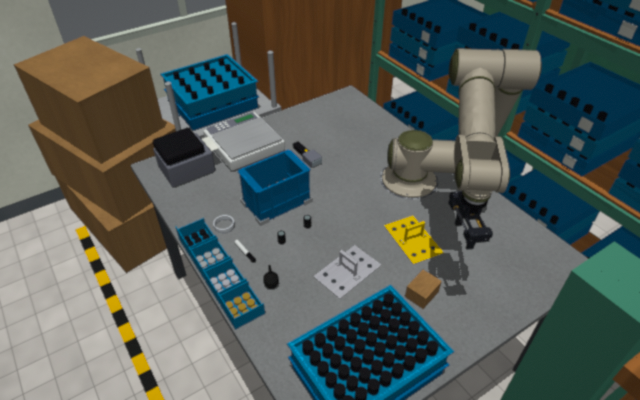

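Top view: the candidates for the plate are the silver-white one at (253,206) and the yellow one at (243,308). The description says aluminium, so I choose the silver one. The blue tote with barrels is at (412,187); the large tote at (130,135) and the small totes at the rear are decoys. Next I measure, with one crop.

```bash
python3 - <<'E'
from h import *
crops=[]
for n in ['top','side']:
    p=env.read_camera(n)
    for t in ['tier_plate','tote','plate_handle']:
        for d in env.regions_of(p,t)[:3]:
            m=d['mask'].astype(np.uint8)
            c=max(cv2.findContours(m,0,2)[0],key=cv2.contourArea)
            col=p['image'][d['mask']].mean(0)
            q=cv2.approxPolyDP(c,5,True)[:,0]
            print(n,t,round(d['score'],2),np.round(d['centre'],1),'area',m.sum(),'bgr',col.round(),'poly',q.tolist(),'rect',cv2.boxPoints(cv2.minAreaRect(c)).round(1).tolist())
            if t=='tier_plate': print('   rect@z4mm',[at_z(p,x,.004)[:2].round(4).tolist() for x in cv2.boxPoints(cv2.minAreaRect(c))])
    a,b=((215,160),(370,120)) if n=='top' else ((310,235),(235,145))
    for (u,v) in (a,b):
        crops.append(cv2.resize(p['image'][v:v+100,u:u+90],None,fx=3.3 if 0 else 4,fy=4,interpolation=cv2.INTER_CUBIC))
    np.save(f'{n}.npy',p['image'])
cv2.imwrite('pics/crop1.png',cv2.resize(np.vstack([np.hstack(crops[:2]),np.hstack(crops[2:])]),(720,600*4//3*3//4)))
E
```

```text
top tier_plate 0.76 [250.3 204. ] area 3144 bgr [202. 201. 199.] poly [[267, 169], [227, 178], [236, 243], [279, 236]] rect [[224.39999389648438, 174.60000610351562], [269.79998779296875, 167.60000610351562], [280.6000061035156, 237.6999969482422], [235.1999969482422, 244.6999969482422]]
   rect@z4mm [[0.5939, 0.3406], [0.6167, 0.2068], [0.4091, 0.1687], [0.3871, 0.2989]]
top tier_plate 0.76 [245.  308.9] area 3396 bgr [ 77. 194. 197.] poly [[213, 281], [205, 324], [276, 336], [282, 292]] rect [[202.60000610351562, 324.20001220703125], [211.6999969482422, 277.6000061035156], [285.20001220703125, 292.0], [276.1000061035156, 338.6000061035156]]
   rect@z4mm [[0.1635, 0.3799], [0.2925, 0.3615], [0.2556, 0.151], [0.1283, 0.1728]]
top tote 0.75 [412.1 188.7] area 6349 bgr [110.  88.  50.] poly [[386, 142], [376, 156], [378, 238], [434, 238], [447, 228], [443, 144]] rect [[375.5, 141.5], [445.6000061035156, 140.3000030517578], [447.29998779296875, 237.8000030517578], [377.20001220703125, 239.0]]
top plate_handle 0.72 [244.8 312. ] area 3603 bgr [ 78. 193. 195.] poly [[212, 280], [203, 324]
[... 1475 characters left out ...]
_handle 0.97 [416.2 241.2] area 1497 bgr [  7. 154. 182.] poly [[384, 225], [413, 263], [442, 253], [413, 216]] rect [[383.5, 225.3000030517578], [413.20001220703125, 206.1999969482422], [442.8999938964844, 252.39999389648438], [413.20001220703125, 271.5]]
side plate_handle 0.62 [347.5 270. ] area 1838 bgr [155. 150. 149.] poly [[356, 246], [341, 250], [314, 275], [339, 298], [379, 265]] rect [[313.0, 275.8999938964844], [355.0, 237.10000610351562], [380.20001220703125, 264.29998779296875], [338.20001220703125, 303.1000061035156]]
side plate_handle 0.37 [279.8 236.1] area 102 bgr [53. 53. 50.] poly [[279, 231], [282, 244]] rect [[277.0, 231.0], [285.0, 231.0], [285.0, 244.0], [277.0, 244.0]]
```

View pics/crop1.png

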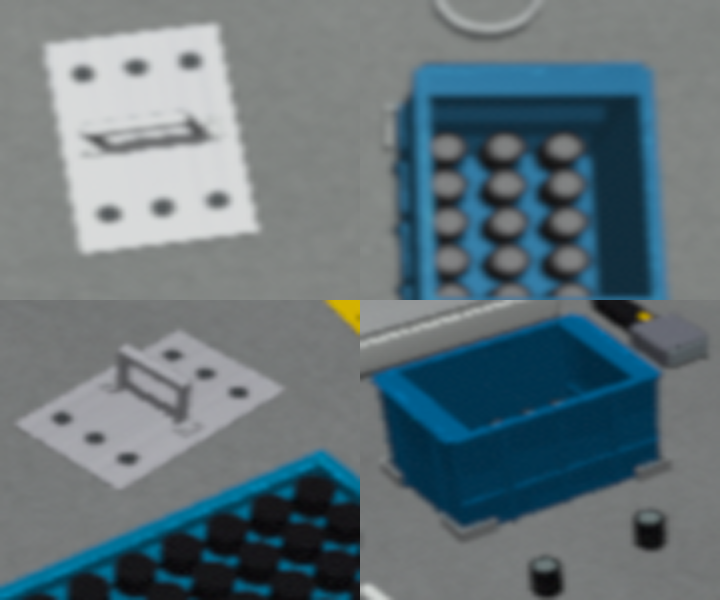

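The crop shows the silver plate with its U handle, and the open blue tote with two turned-in end rims and 15 barrels. Now I fit both poses by silhouette.

```bash
cat >> h.py <<'E'
from scipy.optimize import minimize
import pickle
S=8
def fill(p,polys,box):
    u0,v0,w,h=box; m=np.zeros((h*S,w*S),np.uint8)
    for P in polys:
        q=np.array([(proj(p,X)-[u0,v0]+0.5)*S for X in P]).astype(np.float32)
        cv2.fillConvexPoly(m,cv2.convexHull(q).round().astype(np.int32),1)
    return m
def boxpts(c,s): return [np.array(c)+np.array(s)/2*np.array([a,b,d]) for a in(-1,1) for b in(-1,1) for d in(-1,1)]
PLATE=[boxpts((0,0,.002),(.21,.13,.004)),boxpts((0,0,.070),(.012,.076,.016))]
TOTE=[boxpts((0,0,.084),(.245,.165,.168))]
def place(model,v,z=0):
    M=R.from_euler('z',v[2]).as_matrix(); return [[M@X+[v[0],v[1],z] for X in P] for P in model]
def fit(views,model,v0):
    def cost(v):
        t=0
        for p,m,box in views:
            f=fill(p,place(model,v),box); t+=1-(f&m).sum()/(f|m).sum()
        return t
    best=None
    v=np.array(v0,float)
    for d in (.01,.004):
        r=minimize(cost,v,method='Nelder-Mead',options=dict(initial_simplex=[v,v+[d,0,0],v+[0,d,0],v+[0,0,d*8]],xatol=1e-4,fatol=1e-5)); v=r.x
    return v,r.fun/len(views)
E
python3 - <<'E'
from h import *
ps={n:env.read_camera(n) for n in('top','side')}
pickle.dump(ps,open('ps.pkl','wb'))
def mk(p,box,kind):
    u,v,w,h=box
    im=cv2.resize(p['image'][v:v+h,u:u+w],None,fx=S,fy=S,interpolation=cv2.INTER_LINEAR); 
    hsv=cv2.cvtColor(im,cv2.COLOR_BGR2HSV).astype(int)
    if kind=='plate': g=im.min(2); m=(g>(160 if p is ps['top'] else 128)).astype(np.uint8)
    else: m=((hsv[...,1]>90)&(abs(hsv[...,0]-105)<18)).astype(np.uint8)
    n,l,st,_=cv2.connectedComponentsWithStats(m); m=(l==1+st[1:,4].argmax()).astype(np.uint8)
    c=max(cv2.findContours(m,0,2)[0],key=cv2.contourArea); return cv2.drawContours(np.zeros_like(m),[c],-1,1,-1)
B={('top','plate'):(210,155,85,105),('top','tote'):(365,130,95,120),('side','plate'):(300,230,95,80),('side','tote'):(228,140,95,95)}
out=[]
for k,model,v0 in(('plate',PLATE,(.5,.25,.18)),('tote',TOTE,(.55,-.2,0))):
    V=[(ps[n],mk(ps[n],B[n,k],k),B[n,k]) for n in('top','side')]
    for vs,nm in((V[:1],'top'),(V[1:],'side'),(V,'both')):
        v,c=fit(vs,model,v0); print(k,nm,v[:2],np.degrees(v[2]),'1-IoU',c)
    for p,m,box in V:
        f=fill(p,place(model,v),box); u,vv,w,h=box
        im=cv2.resize(p['image'][vv:vv+h,u:u+w],None,fx=S,fy=S); cv2.drawContours(im,cv2.findContours(f,0,2)[0],-1,(0,0,255),2); cv2.drawContours(im,cv2.findContours(m,0,2)[0],-1,(0,255,0),2)
        out.append(cv2.resize(im,(390,300)))
cv2.imwrite('pics/fit.png',np.vstack([np.hstack(out[:2]),np.hstack(out[2:])])); print(env.get_state()['time'])
E
```

```text
plate top [0.504  0.2559] 10.242530066078784 1-IoU 0.013253263555467076
plate side [0.5024 0.2545] 10.282110433007913 1-IoU 0.1393160082457504
plate both [0.503  0.2551] 10.186785363851673 1-IoU 0.08107293959386269
tote top [ 0.5396 -0.1884] -2.1515636064495567 1-IoU 0.13808793079185955
tote side [ 0.5284 -0.1975] -7.522708671558999 1-IoU 0.11477124481312018
tote both [ 0.5343 -0.1929] -3.0142048040533185 1-IoU 0.13149755224325854
1.9
```

View pics/fit.png

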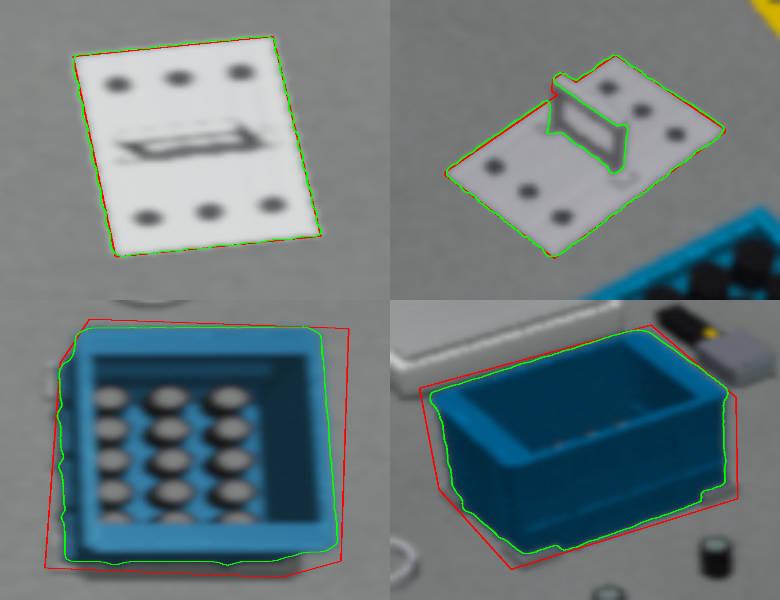

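```bash
cat >> h.py <<'E'
TOTE=[boxpts((0,0,.084),(.225,.146,.168))]
E
python3 - <<'E'
from h import *
ps=pickle.load(open('ps.pkl','rb'))
B={'top':(365,130,95,120),'side':(228,140,95,95)}
V=[]
for n in B:
    u,v,w,h=B[n]; p=ps[n]
    im=cv2.resize(p['image'][v:v+h,u:u+w],None,fx=S,fy=S,interpolation=cv2.INTER_LINEAR); hsv=cv2.cvtColor(im,cv2.COLOR_BGR2HSV).astype(int)
    m=((hsv[...,1]>90)&(abs(hsv[...,0]-105)<18)).astype(np.uint8)
    l,st=cv2.connectedComponentsWithStats(m)[1:3]; m=(l==1+st[1:,4].argmax()).astype(np.uint8)
    c=max(cv2.findContours(m,0,2)[0],key=cv2.contourArea); V.append((p,cv2.drawContours(np.zeros_like(m),[c],-1,1,-1),B[n]))
for vs,nm in((V[:1],'top'),(V[1:],'side'),(V,'both')):
    v,c=fit(vs,TOTE,(.537,-.191,-.04)); print(nm,v[:2],np.degrees(v[2]),'1-IoU',c)
out=[]
M=R.from_euler('z',v[2]).as_matrix()
for p,m,box in V:
    f=fill(p,place(TOTE,v),box); u,vv,w,h=box
    im=cv2.resize(p['image'][vv:vv+h,u:u+w],None,fx=S,fy=S)
    cv2.drawContours(im,cv2.findContours(f,0,2)[0],-1,(0,0,255),2)
    q=[(proj(p,M@np.array([a*.089,b*.069,.168])+[v[0],v[1],0])-[u,vv]+.5)*S for a,b in((1,1),(1,-1),(-1,-1),(-1,1))]
    cv2.polylines(im,[np.array(q).round().astype(np.int32)],True,(0,255,255),2)
    out.append(cv2.resize(im,(390,490 if h>100 else 390)) if 0 else cv2.resize(im,(390,450)))
cv2.imwrite('pics/fit2.png',np.hstack(out))
E
```

```text
top [ 0.5383 -0.1919] 1.2607632180441888 1-IoU 0.02368648609464241
side [ 0.5294 -0.1961] 0.7572174912452254 1-IoU 0.0300845718734003
both [ 0.5347 -0.192 ] 1.0803559693050055 1-IoU 0.04595756756687297
```

View pics/fit2.png

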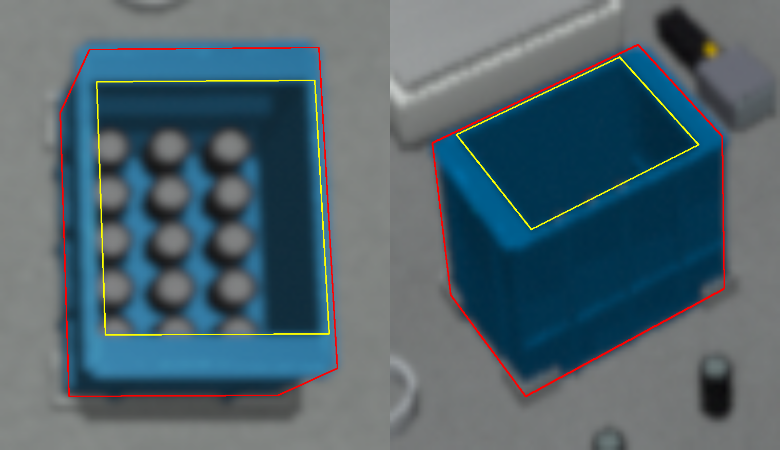

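Plate fit is tight: (0.503, 0.255), yaw 10.2°. For the tote the two views differ by about 9 mm in x, so I'll look at it from close up with the wrist camera.

```bash
cat >> h.py <<'E'
def rows(pos,rpy,n,start=None,jaw=1,z=None):
    """n rows from start (pos,rpy) or measured pose to (pos,rpy), rounded"""
    from scipy.spatial.transform import Slerp
    if start is None: s=env.get_state(); start=(s['ee_pos'],s['tool_rot'])
    p=np.array(start[0]);q=R.from_euler('xyz',start[1],degrees=True);P=np.array(pos);Q=R.from_euler('xyz',rpy,degrees=True)
    rv=(q.inv()*Q).as_rotvec(degrees=True)/n; out=[]; dw=(P-p)/n
    cur=p.copy(); cq=q
    for i in range(n):
        t=np.round(cq.inv().apply(p+dw*(i+1)-cur),4); w=np.round(rv,1); cur=cur+cq.apply(t); cq=cq*R.from_rotvec(w,degrees=True)
        out.append([w.tolist(),t.tolist(),jaw])
    print(str(out).replace(' ','')); return cur,cq.as_euler('xyz',degrees=True)
E
python3 -c "
from h import *
e=rows((.52,-.19,.45),(180,0,91),14);print(e)"
```

```text
[[[-0.0,0.0,4.5],[-0.0393,-0.035,-0.0151],1],[[-0.0,0.0,4.5],[-0.0419,-0.0317,-0.0151],1],[[-0.0,0.0,4.5],[-0.0443,-0.0284,-0.0151],1],[[-0.0,0.0,4.5],[-0.0464,-0.0248,-0.0151],1],[[-0.0,0.0,4.5],[-0.0482,-0.0211,-0.015],1],[[-0.0,0.0,4.5],[-0.0497,-0.0173,-0.0151],1],[[-0.0,0.0,4.5],[-0.0509,-0.0133,-0.0151],1],[[-0.0,0.0,4.5],[-0.0518,-0.0093,-0.0151],1],[[-0.0,0.0,4.5],[-0.0523,-0.0051,-0.0151],1],[[-0.0,0.0,4.5],[-0.0526,-0.0011,-0.0151],1],[[-0.0,0.0,4.5],[-0.0526,0.0031,-0.0151],1],[[-0.0,0.0,4.5],[-0.0521,0.0072,-0.0151],1],[[-0.0,0.0,4.5],[-0.0514,0.0112,-0.015],1],[[-0.0,0.0,4.5],[-0.0503,0.0153,-0.0151],1]]
(array([ 0.52, -0.19,  0.45]), array([-179.9984,    0.0026,   90.6538]))
```

Request:
{"method": "play_rows", "body": {
  "targets": [
    [[0,0,4.5],[-0.039,-0.035,-0.015],1],
    [[0,0,4.5],[-0.042,-0.032,-0.015],1],
    [[0,0,4.5],[-0.044,-0.028,-0.015],1],
    [[0,0,4.5],[-0.046,-0.025,-0.015],1],
    [[0,0,4.5],[-0.048,-0.021,-0.015],1],
    [[0,0,4.5],[-0.05,-0.017,-0.015],1],
    [[0,0,4.5],[-0.051,-0.013,-0.015],1],
    [[0,0,4.5],[-0.052,-0.009,-0.015],1]
  ]
}}

```text
time: 2.9
ee_pos: [0.4022, 0.1017, 0.3594]
tool_rot: [180.0, 0.0, 117.5]
ft_force: [0.7, 0.3, -0.5]
opening: 0.0878
```

Request:
{"method": "play_rows", "body": {
  "targets": [
    [[0,0,4.5],[-0.052,-0.005,-0.015],1],
    [[0,0,4.5],[-0.053,-0.001,-0.015],1],
    [[0,0,4.5],[-0.053,0.003,-0.015],1],
    [[0,0,4.5],[-0.052,0.007,-0.015],1],
    [[0,0,4.5],[-0.051,0.011,-0.015],1],
    [[0,0,4.5],[-0.05,0.015,-0.015],1],
    [[0,0,0],[0,0,0],1],
    [[0,0,0],[0,0,0],1]
  ]
}}

```text
time: 3.9
ee_pos: [0.5196, -0.1886, 0.4486]
tool_rot: [-180.0, -0.0, 90.7]
ft_force: [0.3, 1.4, 0.4]
opening: 0.0881
```

```bash
python3 - <<'E'
from h import *
p=env.read_camera('wrist'); pickle.dump(p,open('w1.pkl','wb')); cv2.imwrite('pics/w1.png',p['image'])
print({k:v for k,v in p.items() if k!='image'}); print(env.get_state())
for t in('tote_seat','tote_mouth'): print(t,[(np.round(d['centre'],1).tolist(),round(d['score'],2)) for d in env.tip_of(p,t)])
for c in ((.5383,-.1919),(.5294,-.1961)): print(proj(p,[*c,.168]),proj(p,[*c,.06]))
E
```

```text
{'vertical_fov': 70.28526450518962, 'cx': 322.08920765185053, 'cy': 196.01564373763927, 'eye': array([ 0.5181, -0.1204,  0.5942]), 'orientation': array([164.4817,   0.0223,   0.7092]), 'shot': 7}
{'time': 3.95, 'joints': array([-32.1891,  19.5315,  44.2356,   0.0096, 116.2353, -32.9127]), 'dq': array([ 0.513 , -0.6931,  0.2048, -0.1675,  0.0922,  0.0647]), 'joint_efforts': array([ -0.8784, -41.8399, -23.934 ,   0.0299,   0.027 ,   0.0007]), 'ee_pos': array([ 0.5194, -0.1881,  0.4489]), 'tool_rot': array([179.9973,  -0.0085,  90.7279]), 'ft_force': array([-0.4001,  0.1208,  0.4083]), 'moment': array([-0.0207,  0.1038,  0.0183]), 'opening': 0.0883987981985064}
tote_seat [([327.7, 152.9], 0.8), ([213.0, 229.1], 0.32)]
tote_mouth [([333.7, 162.7], 0.77)]
[334.9989 166.3519] [332.5049 156.7564]
[329.0639 169.025 ] [327.7295 158.9292]
```

View pics/w1.png

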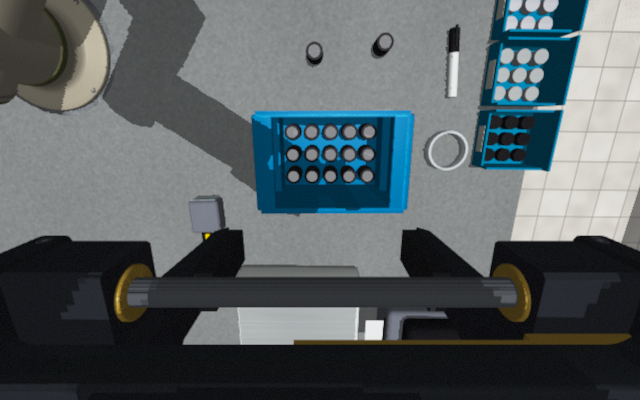

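```bash
cat > ft.py <<'E'
from h import *
p=pickle.load(open('w1.pkl','rb')); box=(235,95,195,130); u,v,w,h=box
im=cv2.resize(p['image'][v:v+h,u:u+w],None,fx=S,fy=S,interpolation=cv2.INTER_LINEAR); hsv=cv2.cvtColor(im,cv2.COLOR_BGR2HSV).astype(int)
m=((hsv[...,1]>130)&(abs(hsv[...,0]-102)<15)).astype(np.uint8)
l,st=cv2.connectedComponentsWithStats(m)[1:3]; m=(l==1+st[1:,4].argmax()).astype(np.uint8)
c=max(cv2.findContours(m,0,2)[0],key=cv2.contourArea); m=cv2.drawContours(np.zeros_like(m),[c],-1,1,-1)
def cost(v):
    f=fill(p,place([boxpts((0,0,.084),(v[3],v[4],.168))],v),box); return 1-(f&m).sum()/(f|m).sum()
for free in (0,1):
    v0=np.array([.535,-.192,.02,.225,.146]); n=5 if free else 3
    g=lambda x: cost(np.r_[x,v0[n:]])
    x=v0[:n]
    for d in(1,.4):
        r=minimize(g,x,method='Nelder-Mead',options=dict(initial_simplex=[x]+[x+np.eye(n)[i]*d*[.01,.01,.08,.01,.01][i] for i in range(n)],xatol=1e-4,fatol=1e-5)); x=r.x
    print(free,x,np.degrees(x[2]),r.fun)
    if not free: best=x
M=R.from_euler('z',best[2]).as_matrix()
f=fill(p,place(TOTE,best),box); im=im.copy()
cv2.drawContours(im,cv2.findContours(f,0,2)[0],-1,(0,0,255),2); cv2.drawContours(im,cv2.findContours(m,0,2)[0],-1,(0,255,0),1)
def poly(L,W,z,c):
    q=[(proj(p,M@np.array([a*L/2,b*W/2,z])+[best[0],best[1],0])-[u,v]+.5)*S for a,b in((1,1),(1,-1),(-1,-1),(-1,1))]
    cv2.polylines(im,[np.array(q).round().astype(np.int32)],True,c,2)
poly(.178,.138,.168,(0,255,255)); poly(.189,.138,.06,(255,0,255))
cv2.imwrite('pics/fit3.png',cv2.resize(im,(780,520)))
E
python3 ft.py
```

```text
0 [ 0.5338 -0.1843  0.0138] 0.7882619064130987 0.08824157523510967
1 [ 0.5338 -0.1883  0.0148  0.2351  0.155 ] 0.8462086103195484 0.005841998802341486
```

View pics/fit3.png

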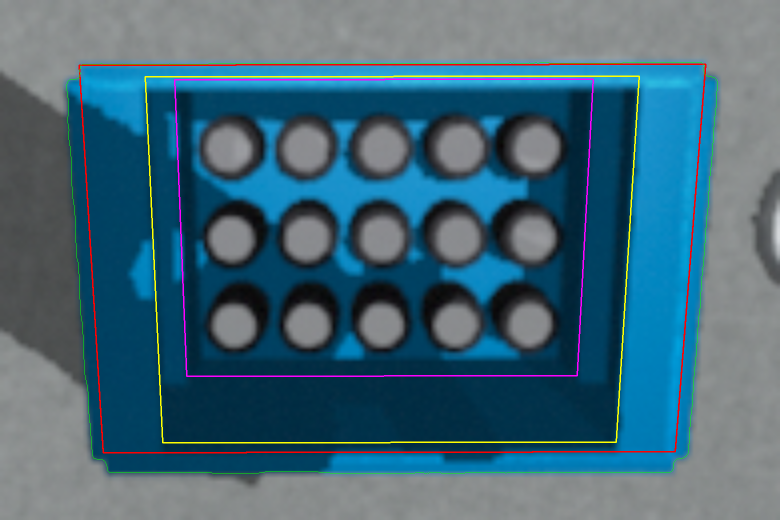

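```bash
cat > ft2.py <<'E'
exec(open('ft.py').read().split('def cost')[0])
TOTE=[boxpts((0,0,.084),(.235,.155,.168))]
# barrel tops
g=im; hs=hsv
t=((hsv[...,1]<60)&(hsv[...,2]>105)).astype(np.uint8)
inner=cv2.erode(m,np.ones((3,3),np.uint8),iterations=S*4); t&=inner
t=cv2.morphologyEx(t,cv2.MORPH_OPEN,np.ones((25,25),np.uint8))
st,ce=cv2.connectedComponentsWithStats(t)[2:]
c=[(ce[i]/S-.5+[u,v+0]) for i in range(1,len(ce)) if st[i,4]>1500]
X=np.array([at_z(p,q,.05)[:2] for q in c]); print(len(X),X.mean(0)); 
o=X[np.argsort(X[:,1])]; rowsx=[o[i*5:i*5+5] for i in range(len(X)//5)]
for r in rowsx: r=r[np.argsort(r[:,0])]; print(r.mean(0),np.degrees(np.arctan(np.polyfit(r[:,0],r[:,1],1)[0])),np.diff(r[:,0]))
V=[(p,m,box)]
ps=pickle.load(open('ps.pkl','rb'))
for n,b in{'top':(365,130,95,120),'side':(228,140,95,95)}.items():
    u,v,w,h=b; P=ps[n]
    I=cv2.resize(P['image'][v:v+h,u:u+w],None,fx=S,fy=S,interpolation=cv2.INTER_LINEAR); hh=cv2.cvtColor(I,cv2.COLOR_BGR2HSV).astype(int)
    k=((hh[...,1]>90)&(abs(hh[...,0]-105)<18)).astype(np.uint8)
    l,s2=cv2.connectedComponentsWithStats(k)[1:3]; k=(l==1+s2[1:,4].argmax()).astype(np.uint8)
    cc=max(cv2.findContours(k,0,2)[0],key=cv2.contourArea); V.append((P,cv2.drawContours(np.zeros_like(k),[cc],-1,1,-1),b))
for L,W in((.235,.155),(.225,.146)):
  T=[boxpts((0,0,.084),(L,W,.168))]
  for vs,nm in((V[:1],'wrist'),(V[1:2],'top'),(V[2:],'side'),(V,'all')):
    x,f=fit(vs,T,(.535,-.19,.015)); print(L,nm,x[:2],np.degrees(x[2]),f)
E
python3 ft2.py
```

```text
15 [ 0.5339 -0.1883]
[ 0.5346 -0.2303] 0.8977658537927163 [0.036  0.036  0.0361 0.0359]
[ 0.5338 -0.1882] 0.8751220129262934 [0.0361 0.0358 0.0362 0.0358]
[ 0.5333 -0.1463] 0.8409632881698943 [0.0361 0.0359 0.0361 0.0356]
0.235 wrist [ 0.5338 -0.1883] 0.8512280157396477 0.005841998802341486
0.235 top [ 0.5385 -0.1901] -0.10305792972401029 0.059878985111855965
0.235 side [ 0.53   -0.1944] -0.980965627936972 0.060832598640113034
0.235 all [ 0.5339 -0.1884] 0.795756956795587 0.05246507223991873
0.225 wrist [ 0.5335 -0.1839] 0.8858801889977618 0.08737326737522655
0.225 top [ 0.5387 -0.1917] 0.7050346910222133 0.024309026033547898
0.225 side [ 0.529  -0.1962] 1.0236648295329087 0.030240256363644025
0.225 all [ 0.5353 -0.1913] 0.6981480172461433 0.06440538006243086
```

```bash
sed -i '/^for L,W/,$d' ft2.py; cat >> ft2.py <<'E'
for lz in(.154,.16):
  T=[boxpts((0,0,(lz+.168)/2),(.235,.155,.168-lz)),boxpts((0,0,.084),(.225,.146,.168))]
  for vs,nm in((V[:1],'wrist'),(V[1:2],'top'),(V[2:],'side'),(V,'all')):
    x,f=fit(vs,T,(.535,-.19,.015)); print(lz,nm,x[:2],np.degrees(x[2]),f)
E
python3 ft2.py; python3 -c "
from h import *
e=rows((.503,.255,.20),(180,0,100.2),9);print(e)
"
```

```text
15 [ 0.5339 -0.1883]
[ 0.5346 -0.2303] 0.8977658537927163 [0.036  0.036  0.0361 0.0359]
[ 0.5338 -0.1882] 0.8751220129262934 [0.0361 0.0358 0.0362 0.0358]
[ 0.5333 -0.1463] 0.8409632881698943 [0.0361 0.0359 0.0361 0.0356]
0.154 wrist [ 0.5338 -0.1883] 0.8512280157396477 0.005841998802341486
0.154 top [ 0.5353 -0.1885] 0.8135487082467853 0.019539560811068446
0.154 side [ 0.5324 -0.1916] 0.49857140047325227 0.025465599249681836
0.154 all [ 0.5342 -0.1885] 0.9122056299452994 0.02523945365763558
0.16 wrist [ 0.5338 -0.1883] 0.8512280157396477 0.005841998802341486
0.16 top [ 0.5352 -0.1886] 0.7385861054113301 0.019347240487267547
0.16 side [ 0.5326 -0.1917] 0.637755219016095 0.02520526139410184
0.16 all [ 0.5339 -0.1884] 0.784512537153226 0.024794886720689007
[[[0.0,0.0,-1.0],[0.0492,-0.0012,0.0277],1],[[0.0,0.0,-1.0],[0.0493,-0.0003,0.0277],1],[[0.0,0.0,-1.0],[0.0492,0.0005,0.0276],1],[[0.0,0.0,-1.0],[0.0492,0.0014,0.0277],1],[[0.0,0.0,-1.0],[0.0492,0.0023,0.0277],1],[[0.0,0.0,-1.0],[0.0491,0.0031,0.0277],1],[[0.0,0.0,-1.0],[0.0491,0.004,0.0276],1],[[0.0,0.0,-1.0],[0.049,0.0048,0.0277],1],[[0.0,0.0,-1.0],[0.0489,0.0057,0.0277],1]]
(array([0.503, 0.255, 0.2  ]), array([179.9759,   0.0153,  99.7515]))
```

Tote agrees across all views: (0.534, -0.188), yaw 0.85°. Now to above the plate.

Request:
{"method": "play_rows", "body": {
  "targets": [
    [[0,0,-1],[0.0555,-0.001,0.025],1],
    [[0,0,-1],[0.0555,0,0.025],1],
    [[0,0,-1],[0.0555,0.001,0.025],1],
    [[0,0,-1],[0.0555,0.002,0.025],1],
    [[0,0,-1],[0.0555,0.003,0.025],1],
    [[0,0,-1],[0.0555,0.004,0.025],1],
    [[0,0,-1],[0.055,0.005,0.025],1],
    [[0,0,-2.5],[0.055,0.006,0.025],1]
  ]
}}

```text
time: 5.05
ee_pos: [0.5064, 0.2571, 0.2486]
tool_rot: [179.9, -0.0, 100.3]
ft_force: [1.2, -0.4, 0.1]
opening: 0.0879
```

Request:
{"method": "play_rows", "body": {
  "targets": [
    [[0,0,0],[0,0,0],1],
    [[0,0,0],[0,0,0],1]
  ]
}}

```text
time: 5.3
ee_pos: [0.5072, 0.2547, 0.2495]
tool_rot: [179.9, 0.0, 100.2]
ft_force: [0.0, -0.4, 0.9]
opening: 0.0882
```

```bash
python3 - <<'E'
from h import *
p=env.read_camera('wrist'); pickle.dump(p,open('w2.pkl','wb')); s=env.get_state(); print(s['time'],s['ee_pos'],s['tool_rot'])
im=p['image']; g=cv2.resize(im,None,fx=S,fy=S,interpolation=cv2.INTER_LINEAR).min(2)
# region around plate
q=np.array([proj(p,X) for P in place(PLATE,(.503,.255,np.radians(10.2))) for X in P]); a=np.floor(q.min(0)-12).astype(int); b=np.ceil(q.max(0)+12).astype(int); a=np.maximum(a,0); b=np.minimum(b,[640,400]); print(a,b)
box=(a[0],a[1],b[0]-a[0],b[1]-a[1]); m=(g[a[1]*S:b[1]*S,a[0]*S:b[0]*S]>165).astype(np.uint8)
l,st=cv2.connectedComponentsWithStats(m)[1:3]; m=(l==1+st[1:,4].argmax()).astype(np.uint8); c=max(cv2.findContours(m,0,2)[0],key=cv2.contourArea); m=cv2.drawContours(np.zeros_like(m),[c],-1,1,-1)
x,f=fit([(p,m,box)],PLATE,(.503,.255,.178)); print(x,np.degrees(x[2]),f)
im=im.copy()
for P in place(PLATE,x):
    cv2.polylines(im,[cv2.convexHull(np.array([proj(p,X) for X in P]).round().astype(np.int32))],True,(0,0,255),1)
cv2.imwrite('pics/w2.png',im)
E
```

```text
5.35 [0.5076 0.2541 0.2497] [179.9122   0.0075 100.1321]
[228 106] [411 224]
[0.5036 0.2546 0.179 ] 10.255699120699788 0.5291841842842262
```

View pics/w2.png

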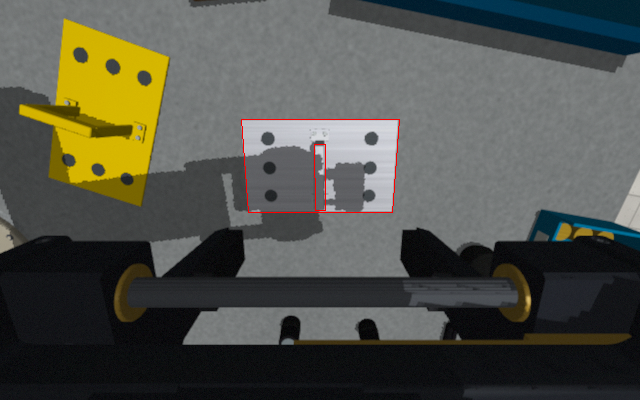

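The outline overlay fits the silver plate and its bar; plate at (0.5036, 0.2548), yaw 10.2°. Descending to grip the bar.

Request:
{"method": "play_rows", "body": {
  "targets": [
    [[0,0,0],[0.0015,-0.004,0.04],1],
    [[0,0,0],[0,0,0.05],1],
    [[0,0,0],[0,0,0.05],1],
    [[0,0,0],[0,0,0.035],1],
    [[0,0,0],[0,0,0.02],1],
    [[0,0,0],[0,0,0],1],
    [[0,0,0],[0,0,0],1]
  ]
}}

```text
time: 6.22
ee_pos: [0.5043, 0.255, 0.0552]
tool_rot: [179.9, -0.0, 100.1]
ft_force: [-0.6, 0.2, 0.2]
opening: 0.0884
```

Request:
{"method": "play_rows", "body": {
  "targets": [
    [[0,0,0],[0,0,0.001],-1],
    [[0,0,0],[0,0,0],-1],
    [[0,0,0],[0,0,0],-1],
    [[0,0,0],[0,0,0],-1],
    [[0,0,0],[0,0,0],-1],
    [[0,0,0],[0,0,0],-1]
  ]
}}

```text
time: 6.98
ee_pos: [0.5034, 0.2554, 0.0527]
tool_rot: [-180.0, -0.0, 100.2]
ft_force: [-0.4, -0.9, -0.5]
opening: 0.0309
```

Request:
{"method": "play_rows", "body": {
  "targets": [
    [[0,0,0],[0,0,0],-1],
    [[0,0,0],[0,0,0],-1],
    [[0,0,0],[0,0,0],-1],
    [[0,0,0],[0,0,0],-1]
  ]
}}

```text
time: 7.48
ee_pos: [0.5034, 0.2554, 0.0527]
tool_rot: [-180.0, 0.0, 100.2]
ft_force: [0.1, 0.4, -0.4]
opening: 0.0115
```

Gripped (11.5 mm opening). Planning the path with near (-x) end down.

```bash
cat >> h.py <<'E'
TC=np.array([.5339,-.1884,.06]); TY=.85; OFF=.0527
def wp(xA,zA,th,y=0):
    """tcp pose for low end at (xA,zA) mm in seat frame, tilt th deg, -x end down"""
    t=np.radians(th); d=np.array([np.cos(t),0,np.sin(t)]); n=np.array([-np.sin(t),0,np.cos(t)])
    P=np.array([xA,y,zA])/1e3+.105*d+OFF*n
    Q=R.from_euler('z',TY,degrees=True)
    q=Q*R.from_euler('y',-th,degrees=True)*R.from_euler('xyz',[180,0,90],degrees=True)
    return TC+Q.apply(P),q.as_euler('xyz',degrees=True)
E
python3 - <<'E'
from h import *
s=env.get_state(); print(s['time'])
c=rows((.5034,.2554,.34),(180,0,100.2),6,jaw=-1)
c=rows(*wp(-105,300,0),10,c,-1)
c=rows(*wp(-78,135,26),4,c,-1)
c=rows(*wp(-78,32,26),4,c,-1)
print(c)
E
```

```text
7.475
[[[-0.0,0.0,-0.0],[-0.0,0.0,-0.0479],-1],[[-0.0,0.0,-0.0],[-0.0,0.0,-0.0479],-1],[[-0.0,0.0,-0.0],[-0.0,0.0,-0.0478],-1],[[-0.0,0.0,-0.0],[-0.0,0.0,-0.0479],-1],[[-0.0,0.0,-0.0],[-0.0,0.0,-0.0479],-1],[[-0.0,0.0,-0.0],[-0.0,0.0,-0.0479],-1]]
[[[-0.0,0.0,0.9],[-0.0442,-0.0048,-0.0073],-1],[[-0.0,0.0,0.9],[-0.0443,-0.0042,-0.0072],-1],[[-0.0,0.0,0.9],[-0.0444,-0.0034,-0.0073],-1],[[-0.0,0.0,0.9],[-0.0444,-0.0027,-0.0073],-1],[[-0.0,0.0,0.9],[-0.0444,-0.0021,-0.0072],-1],[[-0.0,0.0,0.9],[-0.0445,-0.0013,-0.0073],-1],[[-0.0,0.0,0.9],[-0.0445,-0.0006,-0.0073],-1],[[-0.0,0.0,0.9],[-0.0445,0.0,-0.0072],-1],[[-0.0,0.0,0.9],[-0.0444,0.0008,-0.0073],-1],[[-0.0,0.0,0.9],[-0.0445,0.0014,-0.0073],-1]]
[[[-6.5,-0.0,0.1],[0.0,-0.0017,0.0311],-1],[[-6.5,-0.0,0.1],[0.0,-0.0052,0.0307],-1],[[-6.5,-0.0,0.1],[0.0,-0.0086,0.0299],-1],[[-6.5,-0.0,0.1],[-0.0,-0.0119,0.0287],-1]]
[[[-0.0,-0.0,-0.0],[-0.0,-0.0113,0.0232],-1],[[-0.0,-0.0,-0.0],[-0.0001,-0.0113,0.0231],-1],[[-0.0,-0.0,-0.0],[-0.0,-0.0113,0.0232],-1],[[-0.0,-0.0,-0.0],[-0.0001,-0.0113,0.0231],-1]]
(array([ 0.5271, -0.1885,  0.1854]), array([154.0007,  -0.0884,  90.7716]))
```

Request:
{"method": "play_rows", "body": {
  "targets": [
    [[0,0,0],[0,0,-0.015],-1],
    [[0,0,0],[0,0,-0.035],-1],
    [[0,0,0],[0,0,-0.048],-1],
    [[0,0,0],[0,0,-0.048],-1],
    [[0,0,0],[0,0,-0.048],-1],
    [[0,0,0],[0,0,-0.048],-1],
    [[0,0,0],[0,0,-0.045],-1],
    [[0,0,0],[0,0,0],-1]
  ]
}}

```text
time: 8.48
ee_pos: [0.5035, 0.2555, 0.3436]
tool_rot: [179.6, -0.0, 100.2]
ft_force: [-0.3, 0.3, -3.8]
opening: 0.0118
```

Request:
{"method": "play_rows", "body": {
  "targets": [
    [[0,0,1],[-0.044,-0.005,-0.007],-1],
    [[0,0,1],[-0.044,-0.004,-0.007],-1],
    [[0,0,1],[-0.044,-0.003,-0.007],-1],
    [[0,0,1],[-0.044,-0.003,-0.007],-1],
    [[0,0,1],[-0.044,-0.002,-0.007],-1],
    [[0,0,1],[-0.044,-0.001,-0.007],-1],
    [[0,0,1],[-0.044,-0.001,-0.007],-1],
    [[0,0,1],[-0.044,0,-0.007],-1]
  ]
}}

```text
time: 9.48
ee_pos: [0.5248, -0.0979, 0.3945]
tool_rot: [-179.8, -0.1, 92.1]
ft_force: [1.0, -0.3, -3.8]
opening: 0.0117
```

Request:
{"method": "play_rows", "body": {
  "targets": [
    [[0,0,1],[-0.044,0.001,-0.007],-1],
    [[0,0,0.4],[-0.044,0.001,-0.007],-1],
    [[-6.5,0,0],[0,0,0],-1],
    [[-6.5,0,0],[0,0,0],-1],
    [[-6.5,0,0],[0,0,0],-1],
    [[-6.5,0,0],[0,0,0],-1],
    [[0,0,0],[0,0,0],-1],
    [[0,0,0],[0,0,0],-1]
  ]
}}

```text
time: 10.48
ee_pos: [0.5298, -0.1846, 0.4091]
tool_rot: [154.2, -0.0, 90.8]
ft_force: [-0.4, -0.1, -1.9]
opening: 0.0118
```

```bash
python3 - <<'E'
from h import *
ps={n:env.read_camera(n) for n in('side','top')}; pickle.dump(ps,open('c1.pkl','wb'))
s=env.get_state(); print(s['time'],s['ee_pos'],s['tool_rot'],s['ft_force'],s['opening'])
T=R.from_euler('xyz',s['tool_rot'],degrees=True)
# plate from tool pose: plate x = tool y, plate z = -tool z
Rp=T.as_matrix()@np.array([[0,1,0],[1,0,0],[0,0,-1]]).T; mid=s['ee_pos']+T.apply([0,0,OFF]); print('mid',mid)
out=[]
for n,p in ps.items():
    im=cv2.resize(p['image'],None,fx=4,fy=4,interpolation=cv2.INTER_CUBIC)
    for P in PLATE: cv2.polylines(im,[cv2.convexHull(np.array([(proj(p,Rp@X+mid)+.5)*4 for X in P]).round().astype(np.int32))],True,(0,0,255),1)
    c=(proj(p,mid)*4).astype(int); out.append(im[max(c[1]-260,0):c[1]+260,max(0,c[0]-200):c[0]+200][:500])
h=min(o.shape[0] for o in out); cv2.imwrite('pics/c1.png',np.hstack([o[:h] for o in out]))
c=rows(*wp(-78,140,26),6,None,-1)
c=rows(*wp(-78,32,26),5,c,-1); print(c)
E
```

```text
10.575 [ 0.5303 -0.1845  0.4093] [154.1123  -0.0249  90.7865] [ 0.1705  0.5172 -2.3686] 0.011656309542174571
mid [ 0.5533 -0.1842  0.3619]
[[[-0.0,0.0,-0.0],[-0.0007,-0.0089,0.0172],-1],[[-0.0,0.0,-0.0],[-0.0006,-0.0089,0.0171],-1],[[-0.0,0.0,-0.0],[-0.0007,-0.0089,0.0172],-1],[[-0.0,0.0,-0.0],[-0.0007,-0.0089,0.0171],-1],[[-0.0,0.0,-0.0],[-0.0006,-0.0089,0.0172],-1],[[-0.0,0.0,-0.0],[-0.0007,-0.0089,0.0171],-1]]
[[[-0.0,0.0,-0.0],[-0.0,-0.0094,0.0194],-1],[[-0.0,0.0,-0.0],[-0.0,-0.0095,0.0195],-1],[[-0.0,0.0,-0.0],[-0.0,-0.0094,0.0194],-1],[[-0.0,0.0,-0.0],[-0.0,-0.0094,0.0194],-1],[[-0.0,0.0,-0.0],[-0.0,-0.0095,0.0195],-1]]
(array([ 0.5272, -0.1885,  0.1854]), array([154.1123,  -0.0249,  90.7865]))
```

View pics/c1.png

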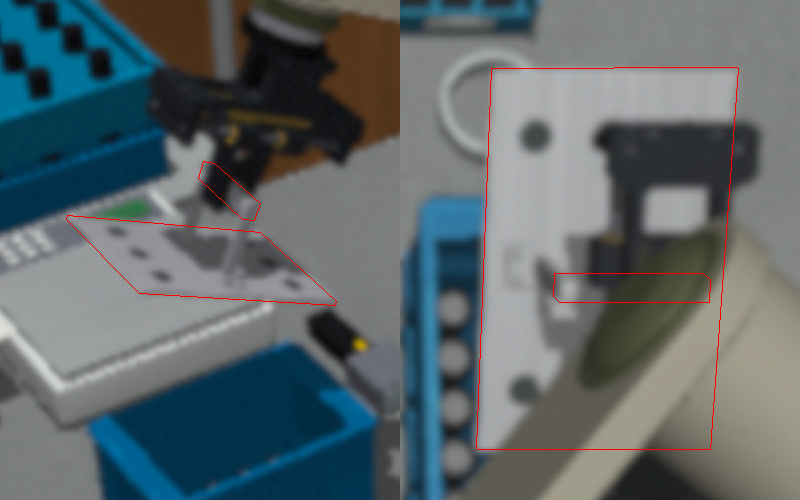

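Overlay of predicted plate pose matches in both views (near end low). Descending through the mouth.

Request:
{"method": "play_rows", "body": {
  "targets": [
    [[0,0,0],[-0.002,-0.018,0.034],-1],
    [[0,0,0],[-0.002,-0.018,0.034],-1],
    [[0,0,0],[0,-0.018,0.034],-1],
    [[0,0,0],[0,0,0],-1],
    [[0,0,0],[0,-0.0095,0.0195],-1],
    [[0,0,0],[0,-0.0095,0.0195],-1],
    [[0,0,0],[0,0,0],-1],
    [[0,0,0],[0,0,0],-1]
  ]
}}

```text
time: 11.58
ee_pos: [0.527, -0.189, 0.253]
tool_rot: [153.9, 0.1, 90.8]
ft_force: [0.2, -0.3, -2.8]
opening: 0.0116
```

```bash
python3 - <<'E'
from h import *
s=env.get_state(); print(s['time'],s['ee_pos'],s['tool_rot'],s['ft_force'])
c=rows(*wp(-78,32,26),4,None,-1)
c=rows(*wp(-103.3,32,26),3,c,-1)
c=rows(*wp(-103.3,8,26),4,c,-1)
E
```

```text
11.575 [ 0.527 -0.189  0.253] [153.868    0.0997  90.7672] [ 0.1699 -0.2896 -2.8269]
[[[0.0,0.0,-0.0],[0.0002,-0.0074,0.0152],-1],[[0.0,0.0,-0.0],[0.0001,-0.0074,0.0152],-1],[[0.0,0.0,-0.0],[0.0002,-0.0074,0.0152],-1],[[0.0,0.0,-0.0],[0.0001,-0.0074,0.0152],-1]]
[[[0.0,0.0,-0.0],[0.0,-0.0076,-0.0037],-1],[[0.0,0.0,-0.0],[0.0,-0.0075,-0.0037],-1],[[0.0,0.0,-0.0],[0.0,-0.0076,-0.0038],-1]]
[[[0.0,0.0,-0.0],[0.0,-0.0026,0.0054],-1],[[0.0,0.0,-0.0],[0.0,-0.0027,0.0054],-1],[[0.0,0.0,-0.0],[0.0,-0.0026,0.0054],-1],[[0.0,0.0,-0.0],[0.0,-0.0027,0.0054],-1]]
```

Request:
{"method": "play_rows", "body": {
  "targets": [
    [[0,0,0],[0,-0.0075,0.0152],-1],
    [[0,0,0],[0,-0.0075,0.0152],-1],
    [[0,0,0],[0,-0.0075,0.0152],-1],
    [[0,0,0],[0.0005,-0.0075,0.0152],-1],
    [[0,0,0],[0,0,0],-1],
    [[0,0,0],[0,0,0],-1]
  ]
}}

```text
time: 12.32
ee_pos: [0.5264, -0.1885, 0.1847]
tool_rot: [153.9, 0.1, 90.8]
ft_force: [0.6, 0.1, -3.2]
opening: 0.0115
```

Request:
{"method": "play_rows", "body": {
  "targets": [
    [[0,0,0],[0,-0.0075,-0.0037],-1],
    [[0,0,0],[0,-0.0075,-0.0037],-1],
    [[0,0,0],[0,-0.0075,-0.0037],-1],
    [[0,0,0],[0,0,0],-1],
    [[0,0,0],[0,0,0],-1],
    [[0,0,0],[0,0,0],-1]
  ]
}}

```text
time: 13.08
ee_pos: [0.5008, -0.1884, 0.1833]
tool_rot: [154.0, -0.0, 90.8]
ft_force: [0.8, 0.2, -2.8]
opening: 0.0118
```

```bash
cat >> h.py <<'E'
def report():
    s=env.get_state(); T=R.from_euler('xyz',s['tool_rot'],degrees=True); mid=s['ee_pos']+T.apply([0,0,OFF]); Q=R.from_euler('z',TY,degrees=True)
    d=T.apply([0,1,0]); a=mid-.105*d; b=mid+.105*d; f=lambda X:Q.inv().apply(X-TC)*1e3
    print(s['time'],'mid',f(mid),'a',f(a),'b',f(b),'rot',s['tool_rot'],'F',s['ft_force'],'M',s['moment'],s['opening'])
E
python3 - <<'E'
from h import *
report()
ps={n:env.read_camera(n) for n in('side','top')}; s=env.get_state()
T=R.from_euler('xyz',s['tool_rot'],degrees=True); Rp=T.as_matrix()@np.array([[0,1,0],[1,0,0],[0,0,-1]]).T; mid=s['ee_pos']+T.apply([0,0,OFF])
out=[]
M=R.from_euler('z',TY,degrees=True).as_matrix()
for n,p in ps.items():
    im=cv2.resize(p['image'],None,fx=4,fy=4,interpolation=cv2.INTER_CUBIC)
    for P in PLATE: cv2.polylines(im,[cv2.convexHull(np.array([(proj(p,Rp@X+mid)+.5)*4 for X in P]).round().astype(np.int32))],True,(0,0,255),1)
    q=[(proj(p,M@np.array([a*.089,b*.069,.108])+TC)+.5)*4 for a,b in((1,1),(1,-1),(-1,-1),(-1,1))]; cv2.polylines(im,[np.array(q).round().astype(np.int32)],True,(0,255,255),1)
    c=(proj(p,mid)*4).astype(int); out.append(im[c[1]-250:c[1]+250,c[0]-200:c[0]+200])
cv2.imwrite('pics/c2.png',np.hstack(out))
c=rows(*wp(-103.3,8,26),4,None,-1)
E
```

```text
13.075 mid [-9.9505  0.4308 75.9429] a [-104.3252    0.5763   29.9169] b [ 84.4241   0.2853 121.969 ] rot [154.0018  -0.001   90.7621] F [ 0.7988  0.2195 -2.8412] M [-0.0322  0.4834  0.053 ] 0.011798522659822739
[[[-0.0,0.0,-0.0],[-0.0001,-0.0022,0.005],-1],[[-0.0,0.0,-0.0],[-0.0002,-0.0021,0.005],-1],[[-0.0,0.0,-0.0],[-0.0001,-0.0022,0.0051],-1],[[-0.0,0.0,-0.0],[-0.0001,-0.0022,0.005],-1]]
```

View pics/c2.png

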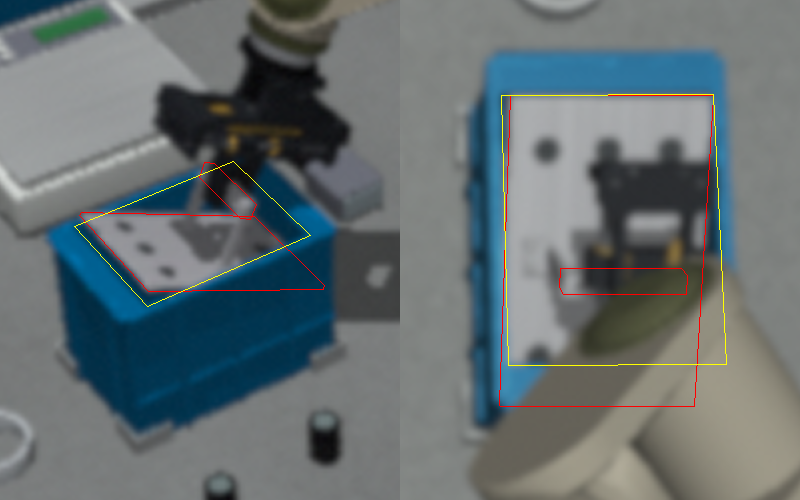

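```bash
python3 - <<'E'
import cv2,numpy as np
im=cv2.imread('pics/c2.png')
for r in (112,125,185):
    print(r,[(x,im[r,x].tolist()) for x in list(range(484,524,3))+list(range(700,732,3))])
E
```

```text
112 [(484, [97, 72, 29]), (487, [124, 93, 38]), (490, [147, 111, 45]), (493, [159, 121, 50]), (496, [160, 122, 50]), (499, [145, 110, 46]), (502, [126, 97, 50]), (505, [112, 94, 70]), (508, [123, 115, 105]), (511, [147, 144, 140]), (514, [165, 163, 159]), (517, [170, 169, 166]), (520, [173, 172, 169]), (523, [174, 173, 169]), (700, [172, 170, 168]), (703, [170, 168, 166]), (706, [164, 161, 157]), (709, [155, 147, 140]), (712, [0, 0, 255]), (715, [152, 119, 73]), (718, [160, 121, 55]), (721, [160, 122, 57]), (724, [154, 122, 71]), (727, [143, 123, 92]), (730, [134, 125, 109])]
125 [(484, [96, 72, 29]), (487, [124, 93, 38]), (490, [148, 111, 46]), (493, [159, 121, 50]), (496, [160, 123, 50]), (499, [146, 112, 47]), (502, [0, 255, 255]), (505, [115, 97, 74]), (508, [126, 118, 108]), (511, [149, 146, 142]), (514, [166, 164, 161]), (517, [171, 169, 167]), (520, [173, 172, 169]), (523, [174, 173, 170]), (700, [172, 170, 168]), (703, [170, 168, 167]), (706, [164, 162, 158]), (709, [153, 147, 141]), (712, [143, 126, 108]), (715, [147, 116, 72]), (718, [158, 120, 53]), (721, [161, 121, 54]), (724, [156, 122, 66]), (727, [146, 124, 88]), (730, [138, 126, 108])]
185 [(484, [83, 62, 25]), (487, [107, 81, 33]), (490, [138, 105, 45]), (493, [159, 123, 52]), (496, [168, 131, 56]), (499, [161, 128, 67]), (502, [149, 126, 90]), (505, [145, 134, 119]), (508, [155, 152, 147]), (511, [167, 166, 163]), (514, [172, 171, 168]), (517, [173, 171, 169]), (520, [174, 172, 170]), (523, [174, 174, 171]), (700, [61, 59, 57]), (703, [61, 58, 56]), (706, [57, 53, 50]), (709, [52, 49, 46]), (712, [60, 52, 43]), (715, [84, 67, 43]), (718, [113, 87, 44]), (721, [136, 103, 47]), (724, [151, 115, 54]), (727, [153, 120, 70]), (730, [146, 123, 91])]
```

Plate is centred between the side walls (gaps ~3 mm and 2.5 mm), high end inside the far rim. Lowering further.

Request:
{"method": "play_rows", "body": {
  "targets": [
    [[0,0,0],[-0.0005,-0.0015,0.005],-1],
    [[0,0,0],[0,-0.002,0.005],-1],
    [[0,0,0],[0,-0.0022,0.005],-1],
    [[0,0,0],[0,-0.0022,0.005],-1],
    [[0,0,0],[0,0,0],-1],
    [[0,0,0],[0,0,0],-1]
  ]
}}

```text
time: 13.92
ee_pos: [0.5025, -0.189, 0.162]
tool_rot: [154.0, 0.0, 90.8]
ft_force: [0.0, -0.0, -3.0]
opening: 0.0116
```

```bash
python3 - <<'E'
from h import *
report()
c=rows(*wp(-103.6,7,23),2,None,-1)
c=rows(*wp(-104.2,6,15),3,c,-1)
c=rows(*wp(-104.8,5.5,7),3,c,-1)
c=rows(*wp(-105,5,0),3,c,-1)
E
```

```text
13.925 mid [-8.3322 -0.1474 54.6432] a [-102.6964    0.0056    8.5958] b [ 86.0321  -0.3005 100.6907] rot [153.9888   0.0087  90.7528] F [ 0.0402 -0.0036 -3.012 ] M [-0.0685  0.5429  0.0217] 0.011625452758853478
[[[1.5,0.0,-0.0],[0.0001,0.0006,0.0033],-1],[[1.5,0.0,-0.0],[0.0,0.0006,0.0033],-1]]
[[[2.7,0.0,-0.0],[0.0,0.0018,0.0053],-1],[[2.7,0.0,-0.0],[0.0,0.002,0.0052],-1],[[2.7,0.0,-0.0],[0.0,0.0023,0.005],-1]]
[[[2.6,0.0,-0.0],[0.0,0.0019,0.0052],-1],[[2.6,0.0,-0.0],[0.0,0.0021,0.005],-1],[[2.6,0.0,-0.0],[0.0,0.0023,0.005],-1]]
[[[2.4,0.0,-0.0],[0.0,0.0018,0.0046],-1],[[2.4,0.0,-0.0],[0.0,0.002,0.0044],-1],[[2.4,0.0,-0.0],[0.0001,0.0021,0.0044],-1]]
```

Request:
{"method": "play_rows", "body": {
  "targets": [
    [[1.5,0,0],[0,0.0006,0.0033],-1],
    [[1.5,0,0],[0,0.0006,0.0033],-1],
    [[2.7,0,0],[0,0.0018,0.0052],-1],
    [[2.7,0,0],[0,0.002,0.0052],-1],
    [[2.7,0,0],[0,0.0023,0.005],-1],
    [[0,0,0],[0,0,0],-1],
    [[0,0,0],[0,0,0],-1]
  ]
}}

```text
time: 14.8
ee_pos: [0.5173, -0.1886, 0.1441]
tool_rot: [165.1, -0.0, 90.8]
ft_force: [0.2, 0.4, -3.0]
opening: 0.0114
```

```bash
python3 - <<'E'
from h import *
report()
c=rows(*wp(-104.8,5.5,7),3,None,-1)
c=rows(*wp(-105,5,0),3,c,-1)
E
```

```text
14.8 mid [-3.0606  0.067  33.2156] a [-104.5132    0.2301    6.1538] b [98.392  -0.0962 60.2775] rot [165.0645  -0.0082  90.76  ] F [ 0.2051  0.4366 -3.036 ] M [-0.1144  0.379  -0.0165] 0.011351150638792112
[[[2.6,0.0,-0.0],[-0.0,0.0019,0.0052],-1],[[2.6,0.0,-0.0],[-0.0,0.0022,0.0051],-1],[[2.6,0.0,-0.0],[-0.0001,0.0024,0.005],-1]]
[[[2.4,-0.0,-0.0],[0.0,0.0018,0.0045],-1],[[2.4,-0.0,-0.0],[0.0,0.002,0.0045],-1],[[2.4,-0.0,-0.0],[0.0,0.0021,0.0044],-1]]
```

Request:
{"method": "play_rows", "body": {
  "targets": [
    [[2.6,0,0],[0,0.0019,0.0052],-1],
    [[2.6,0,0],[0,0.0022,0.0051],-1],
    [[2.6,0,0],[0,0.0024,0.005],-1],
    [[2.4,0,0],[0,0.0018,0.0045],-1],
    [[2.4,0,0],[0,0.002,0.0045],-1],
    [[2.4,0,0],[0,0.0021,0.0044],-1],
    [[0,0,0],[0,0,0],-1],
    [[0,0,0],[0,0,0],-1]
  ]
}}

```text
time: 15.8
ee_pos: [0.5337, -0.1885, 0.1178]
tool_rot: [-180.0, -0.0, 90.7]
ft_force: [0.4, -0.0, -2.6]
opening: 0.0115
```

```bash
python3 -c "
from h import *
report()"
```

```text
15.8 mid [-0.2007 -0.0813  5.1448] a [-105.2005    0.1102    5.2127] b [104.7991  -0.2728   5.0769] rot [-179.9629   -0.0087   90.7455] F [ 0.3785 -0.0044 -2.5872] M [-0.1109  0.0592 -0.0206] 0.011532455684363572
```

Level, 5 mm above the ledges, no contact. Lowering gently.

Request:
{"method": "play_rows", "body": {
  "targets": [
    [[0,0,0],[0,0,0.001],-1],
    [[0,0,0],[0,0,0.001],-1],
    [[0,0,0],[0,0,0.001],-1],
    [[0,0,0],[0,0,0.001],-1],
    [[0,0,0],[0,0,0.0005],-1],
    [[0,0,0],[0,0,0],-1],
    [[0,0,0],[0,0,0],-1]
  ]
}}

```text
time: 16.68
ee_pos: [0.534, -0.1885, 0.1132]
tool_rot: [-179.9, 0.0, 90.8]
ft_force: [0.1, 0.7, -3.6]
opening: 0.0117
```

```bash
python3 -c "
from h import *
report()"
```

```text
16.675 mid [-0.0137 -0.1047  0.4739] a [-105.0134    0.0695    0.6503] b [104.986   -0.2789   0.2974] rot [-179.9037    0.0016   90.7549] F [ 0.1338  0.6869 -3.5729] M [-0.0306  0.0763 -0.0163] 0.01174195155597839
```

Request:
{"method": "play_rows", "body": {
  "targets": [
    [[0,0,0],[0,0,0.0005],-1],
    [[0,0,0],[0,0,0.0003],-1],
    [[0,0,0],[0,0,0],-1],
    [[0,0,0],[0,0,0],-1]
  ]
}}

```text
time: 17.18
ee_pos: [0.534, -0.1884, 0.1128]
tool_rot: [-179.9, 0.0, 90.8]
ft_force: [-1.6, 2.5, 5.2]
opening: 0.0116
```

Contact: upward force (5 N). Release.

Request:
{"method": "play_rows", "body": {
  "targets": [
    [[0,0,0],[0,0,0],0],
    [[0,0,0],[0,0,0],0],
    [[0,0,0],[0,0,0],0],
    [[0,0,0],[0,0,0],0],
    [[0,0,0],[0,0,0],0],
    [[0,0,0],[0,0,0],0],
    [[0,0,0],[0,0,0],0]
  ]
}}

```text
time: 18.05
ee_pos: [0.5339, -0.1885, 0.1124]
tool_rot: [-179.9, 0.0, 90.8]
ft_force: [0.4, -0.4, -0.5]
opening: 0.0441
```

Request:
{"method": "play_rows", "body": {
  "targets": [
    [[0,0,0],[0,0,-0.006],0],
    [[0,0,0],[0,0,-0.012],0],
    [[0,0,0],[0,0,-0.02],0],
    [[0,0,0],[0,0,-0.04],0],
    [[0,0,0],[0,0,-0.05],0],
    [[0,0,0],[0,0,-0.05],0],
    [[0,0,0],[0,0,-0.05],0],
    [[0,0,0],[0,0,0],0]
  ]
}}

```text
time: 19.05
ee_pos: [0.5348, -0.1886, 0.3451]
tool_rot: [179.7, 0.3, 90.8]
ft_force: [-0.7, -0.3, -0.6]
opening: 0.0439
```

```bash
python3 - <<'E'
from h import *
s=env.get_state(); print(s['time'],s['ee_pos'],s['ft_force'],s['opening'])
w=env.read_camera('wrist'); sd=env.read_camera('side')
M=R.from_euler('z',TY,degrees=True).as_matrix(); out=[]
for p,(u,v,W,H),k in((w,(215,80,240,150),3.25),(sd,(220,130,120,110),3.25)):
    im=cv2.resize(p['image'][v:v+H,u:u+W],None,fx=k,fy=k,interpolation=cv2.INTER_CUBIC) if p is w else cv2.resize(p['image'][v:v+H,u:u+W],None,fx=k,fy=k,interpolation=cv2.INTER_CUBIC)
    for P in PLATE: cv2.polylines(im,[cv2.convexHull(np.array([(proj(p,M@X+TC)-[u,v]+.5)*k for X in P]).round().astype(np.int32))],True,(0,0,255),1)
    out.append(im)
    for t in('plate_handle','plate_mid'): print(t,[(np.round(d['centre'],1).tolist(),round(d['score'],2)) for d in env.tip_of(p,t)][:2],'expect',proj(p,TC+[0,0,.07 if 'h' in t else 0]))
h=max(o.shape[0] for o in out)
c=np.zeros((out[0].shape[0]+0,780,3),np.uint8); 
cv2.imwrite('pics/f1.png',out[0][:, :780]); cv2.imwrite('pics/f2.png',out[1]); pickle.dump((w,sd),open('f.pkl','wb'))
E
```

```text
19.05 [ 0.5348 -0.1886  0.3451] [-0.7331 -0.2918 -0.5907] 0.043946730129423094
plate_handle [([321.5, 173.8], 0.89)] expect [321.0041 171.0844]
plate_mid [([321.4, 162.3], 0.65)] expect [320.9148 162.4443]
plate_handle [([418.2, 227.9], 0.69)] expect [274.3005 176.9857]
plate_mid [([413.1, 237.2], 0.84), ([278.0, 190.4], 0.79)] expect [275.3618 190.4749]
```

View pics/f1.png

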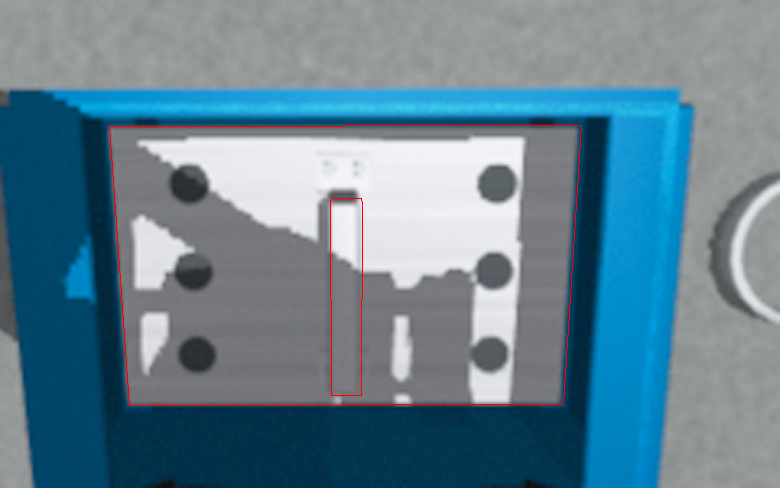

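The picture shows the plate lying flat in the tote. Its outline coincides with the predicted seated pose, the bar is at (345, 297), and the gripper is clear. Handing in.

```bash
python3 -c "
from plant import env
print(env.close_job()); print(env.get_state()['time'])"
```

```text
the job is handed in; nothing more can be done
None
the job is handed in; nothing more can be done
```

The aluminium tier plate is lying flat on both ledges of the blue tote, and I've handed the job in. The hand-in gives no verdict. I last read the clock at about 19 s of the 48 s allowed.

**What I did:** I chose the silver plate over the yellow look-alike and gripped it by its handle bar. I took it in tilted 26° with the robot-side end first, tucked that end under its rim, and levelled it inside. I then lowered it until it touched the ledges lightly, let go and moved the gripper clear.

**Last checks:**
- **Position:** in the wrist camera the plate's outline matches the seated pose to about 1 mm, flat and centred. The gripper's own readings just before contact also put it within about 0.5 mm of centre and height.
- **Forces:** going in, the wrist force readings showed only the plate's weight, about 3 N. At touchdown the force swung by about 8 N, well under the 40 N limit.
- **Bystanders:** I didn't re-check them in the final pictures, but the path kept clear of them and no force reading suggested a bump.

**What disagreed:**
- **Tote position:** my first fits from the top and side cameras differed by about 9 mm, because the rim is wider outside than the walls. A closer wrist view and a corrected model brought them to within about 3 mm.
- **Side camera:** in the last check the network put plate_mid about 3 px from where I expected it. It found the handle only on the yellow plate.

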